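Show a pump bottle to the webcam and stand it on a narrow plinth

TASK

Photograph the pump bottle for a portfolio: take it up and, holding it upright and still clear above the narrow wooden plinth, about level with the webcam's lens, show the lens first its front (spout pointing at the camera), then either of its sides, then its back, pausing about a second at each. Then turn it so that its spout points at the camera again and stand it upright, centred on top of the plinth, and let go; do not drop it. Do not touch the webcam, and leave the glue bottle, flask, tape roll and brush where they are.

Things in the scene. Friction and masses are not known exactly. Their poses are not given: they have to be found in the camera images.
- bottle: Grey plastic pump bottle, 136 mm tall, on the table. Body 34 (x) by 56 (y) by 85 mm high, pale label in front; round collar 24 mm wide to 102 mm, stem to 112 mm, black pump head 26 (x) by 24 (y) from 112 to 136 mm, its flat y sides free to grip. Spout 11 mm wide, 130 mm up, reaches 44 mm to the front. Origin: centre of underside; x to the front (spout), y to its left, z up.
- bottle_middle (a point): Point on the bottle's axis 60 mm above its underside; axes as the bottle's.
- plinth: Narrow wooden plinth, fixed: foot 90 by 90 by 14 mm, on its centre an upright slab 24 (x) by 46 (y) mm whose flat top is 90 mm above the table. Origin: centre of the foot's underside; x is the thin direction of the slab and points away from the webcam, roughly along its line of sight; z up.
- plinth_top (a point): Centre of the plinth's flat top face (24 by 46 mm), 90 mm above the table; axes as the plinth's.
- webcam: Webcam on a small table tripod, fixed: black head 30 (x) by 90 (y) by 30 mm centred 175 mm above the table, 190 mm at the top; legs spread to 55 mm from the axis. Origin: on the table under the head; x points the way the camera looks (towards the plinth), z up.
- lens (a point): Centre of the webcam's lens glass, 25 mm in front of the webcam's axis, 175 mm above the table; x points along the line of sight, z up. The plinth stands 160 to 220 mm in front of it.
- glue: Bystander: white round glue bottle with yellow cap, 56 mm wide, 130 mm tall. Origin: centre of the underside.
- flask: Bystander: orange round drinking flask, 68 mm wide, 190 mm tall. Origin: centre of the underside.
- tape: Bystander: roll of masking tape lying flat, 96 mm wide, 25 mm high. Origin: centre of the underside.
- brush: Bystander: flat brush lying on the table. Origin: underside, at its middle.

How it is judged (in metres and radians):
On the way, in this order (a step that is already met when the one before it is completed fails the run):
1. bottle held up before the lens, front (spout) towards it, within 20 degrees (contact force between the fingers and bottle above 0.5 N and height (world z) of bottle above 0.094 m and x of bottle_middle in the frame of lens between 0.08 and 0.36 m and y of bottle_middle in the frame of lens between -0.08 and 0.08 m and z of bottle_middle in the frame of lens between -0.08 and 0.08 m and angle between bottle's own z axis and vertical below 0.3 rad and angle between the x axis of bottle and the x axis of lens, either way round below 0.35 rad and x of lens in the frame of bottle above 0.03 m), for 0.4 s.
2. bottle held up before the lens, one side towards it, within 20 degrees (contact force between the fingers and bottle above 0.5 N and height (world z) of bottle above 0.094 m and x of bottle_middle in the frame of lens between 0.08 and 0.36 m and y of bottle_middle in the frame of lens between -0.08 and 0.08 m and z of bottle_middle in the frame of lens between -0.08 and 0.08 m and angle between bottle's own z axis and vertical below 0.3 rad and angle between the y axis of bottle and the x axis of lens, either way round below 0.35 rad), for 0.4 s.
3. bottle held up before the lens, back towards it, within 20 degrees (contact force between the fingers and bottle above 0.5 N and height (world z) of bottle above 0.094 m and x of bottle_middle in the frame of lens between 0.08 and 0.36 m and y of bottle_middle in the frame of lens between -0.08 and 0.08 m and z of bottle_middle in the frame of lens between -0.08 and 0.08 m and angle between bottle's own z axis and vertical below 0.3 rad and angle between the x axis of bottle and the x axis of lens, either way round below 0.35 rad and x of lens in the frame of bottle below -0.03 m), for 0.4 s.
At the end, for the whole second after the job is handed in: The bottle stands at rest on the plinth's top alone, its origin within 11 mm of the top's centre, upright within 3.4 degrees, spout towards the webcam within 20 degrees of the line of sight, and the four bystanders within 30 mm of where they started (distance between bottle and plinth_top below 0.011 m and angle between bottle's own z axis and vertical below 0.06 rad and angle between the x axis of bottle and the x axis of lens, either way round below 0.35 rad and x of lens in the frame of bottle above 0.03 m and linear speed of bottle below 0.02 m/s and angular speed of bottle below 0.1 rad/s and contact force between bottle and plinth above 0.3 N and distance of each of glue, flask, tape, brush from where it was at the start of the episode below 0.03 m); the robot touches nothing.
It fails at once if bottle dropped or toppled: moves faster than 0.4 m/s while the fingers are not touching it (contact force between the fingers and bottle below 0.01 N and linear speed of bottle above 0.4 m/s).
It fails at once if webcam touched with more than 2 N (contact force between anything else and webcam above 2 N).
It fails at once if a bystander (glue bottle, flask, tape roll, brush) pushed more than 30 mm away (distance of any of glue, flask, tape, brush from where it was at the start of the episode above 0.03 m).
It also fails if it takes over 56 s, if anything falls off the work surface, if the arm or the gripper's body presses on something with over 40 N, if the wrist force passes 120 N, or if a joint passes its speed limit or range.

ROBOT

A 7-joint arm with a two-finger parallel gripper is mounted at the origin on the work surface. World frame = base frame: x ahead of the robot, y to its left, z up, the work surface at z = 0. Lengths are in mm, angles in rad, forces in N, time in s.
With the tool pointing down it reaches from about 400 to 875 mm from the base axis. Payload 4.4 kg.
Tool frame: the origin (TCP) lies midway between the tips of the shut fingers; the grasp point (between the pads) lies 19 mm behind it; y points along the fingers, x is the direction in which the jaws open and shut, and the axes are right-handed (so a half turn about y gives the same grasp; the last joint's range is limited). The gripper opens to 85 mm and grips with 20 to 120 N. Pads are 22 mm wide; open, the fingers measure 114 mm over their backs; the gripper's body (76 mm by 85 mm) begins 54 mm behind the grasp point. The pads swing forward as they close: fully open they stand 13 mm farther back than shut.
Start: joints at [-0.066, 0.628, 0.038, 1.517, -0.027, 0.996, -0.02], TCP at [650.014, 0.027, 231.313] pointing down, gripper open.
Joint ranges: [-3.06, 3.06], [-0.37, 2.12], [-1.25, 1.32], [0.18, 2.47], [-1.1, 4.24], [0.23, 1.98], [-2.94, 2.94]. Speed limits (rad/s): [2.57, 2.57, 3.14, 3.14, 3.14, 3.14, 3.14].

INTERFACE

Orientations are given as a unit quaternion [x, y, z, w].
In Python, from bench import r gives the robot as it stands. The module is installed in compiled form; this text tells all that it offers.
- The arm moves only by the shell command python3 -m crank 'ROWS' [FORCE]. ROWS is text: rows parted by semicolons, each of 5 numbers parted by spaces: the shift along the tool's x, y, z in units of 200 mm (1.0 is 200 mm), then the turn about the tool's y in units of 2 pi rad (1.0 is 2 pi rad), then the opening in per cent of the stroke, from 0 (shut) to 100 (fully open). In form: x y z roll hand; .... A call has 1 to 12 rows; each row shifts and turns the pose as measured when the row begins, along the tool's axes as they then stand; what a row does not reach is not made up. A row lasts 1/8 s, in which the tool goes at most 62.5 mm and 10.7 degrees, less where a joint would pass 70% of its speed; a pose out of reach is approached as far as the arm can. A call with a number of a shift or a turn outside -1 to 1 is refused whole. A call with a gripper value outside its range is refused whole. The fingers move at their own pace and stop on an object; FORCE is the grip in N (left out, the last holds). Time passes only in rows, so rows that do not move let the fingers close. It gives the time, the measured TCP pose, the force and the opening at its end, in the units of the state.
- r.sense(): the state, without advancing time (a new reading comes with each control period).
- r.capture(name): name is "scene" or "side" or "wrist"; returns (picture, depth): 384x512x3 uint8, blue, green, red; 384x512 float32, mm along the optical axis (not along the pixel's ray), 0 where there is no reading.
- r.camera_info(name): a dict with "fx", "fy", "cx", "cy" (pixels), "position" and "rotation" of the camera in the world. Camera axes: x right, y up, looking along -z (the intrinsics and any distortion apply to the point x, -y, -z); pixel columns grow to the right and rows downward; lengths in mm; the calibration is good to about 2 mm. A picture is of the moment at which its call begins: read the wrist's pose just before it. camera_info takes no time and is no camera call; for the wrist camera it gives the pose at the moment of the call.
- r.hand_in(): hands the job in, once; it reports no verdict.
Trained networks look in the newest picture that a camera, given by its name, has taken for a name from the list of things; names that differ only in an ending like _2 or _b are one class to them, and where a whole thing is asked for, a point or a joint stands for the part that bears it (a point fixed in the world has none). Each returns a list of dicts, best first, with "conf" (0 to 1); they miss things now and then, are a little off and sometimes report something else, mostly with a low value. They report only what shows in the picture. A call takes as long as a camera call.
- r.find_in(thing, camera): "position" ([x, y, z] in mm, in the coordinates of the camera as it stood for that picture, good to about 4 mm: the middle of the surface that is visible of it).
- r.masks_of(thing, camera): "region" (384x512 bool, what is visible of it).
The state is a dict: "clock": time; "joint_positions": joint angles; "qvel": joint speeds; "effort": joint torques, N m; "position": TCP position; "orientation": TCP orientation; "wrist_force": force on the tool from outside, world axes, zero at the start; "ft_torque": the same for the moment, N m; "gripper_width": opening from 0.0 (shut) to 1.0 (fully open).
Only numpy, scipy, OpenCV 4.12 (cv2) and the standard library are available. Lean on these libraries where they do the work, as an engineer would, in place of code of your own. Each camera call takes 0.05 s, during which the arm holds its last target.

## Working session

There is one attempt and no reset: what is moved stays moved. The work goes in short steps, Python scripts to look and compute and a shell command to move; the robot and the scene stay as the last step left them, time stands still between calls to the robot, and variables do not carry over. Pictures are saved under pics/ and viewed, and the job is handed in when it is done.

```bash
ls; mkdir -p pics; cat > h.py <<'E'
import numpy as np, cv2
from bench import r
from scipy.spatial.transform import Rotation as R
def rot(ci):
    a=np.array(ci["rotation"],float)
    return a if a.shape==(3,3) else R.from_quat(a).as_matrix()
def world(ci,p): return rot(ci)@np.array(p)+np.array(ci["position"])
def cloud(ci,dep,mask=None):
    v,u=np.nonzero((dep>0)&(mask if mask is not None else True))
    d=dep[v,u]; x=(u-ci["cx"])/ci["fx"]*d; y=(v-ci["cy"])/ci["fy"]*d
    return np.c_[x,-y,-d]@rot(ci).T+np.array(ci["position"])
E
python3 - <<'E'
from h import *
print(r.sense())
for n in ("scene","side","wrist"):
    ci=r.camera_info(n); print(n,ci)
    p,d=r.capture(n); cv2.imwrite(f"pics/{n}0.png",p); np.save(f"pics/{n}0.npy",d)
    if n=="wrist":continue
    for t in ("bottle","plinth","webcam","lens","glue","flask","tape","brush"):
        for f in r.find_in(t,n)[:2]: print(n,t,round(f["conf"],2),world(ci,f["position"]).round())
print(r.sense()["clock"])
E
```

```text
pics
{'clock': 0.0, 'joint_positions': array([-0.06581591,  0.62932237,  0.03844109,  1.51839141, -0.02702784,
        0.99625866, -0.01995072]), 'qvel': array([ 0.00037407, -0.0001668 ,  0.00051224,  0.00125949, -0.00164409,
       -0.00016155,  0.00042539]), 'effort': array([-1.11932164e-03, -5.63405585e+01,  1.22606792e+00, -1.93450052e+01,
        1.09587883e-02,  1.05136272e-02, -8.84369996e-06]), 'position': array([6.49377775e+02, 4.77448815e-02, 2.30396952e+02]), 'orientation': array([-7.07106376e-01,  6.40622120e-04,  6.76121835e-04,  7.07106573e-01]), 'wrist_force': array([ 0.55778273, -0.08295628, -0.27461629]), 'ft_torque': array([0.01994222, 0.02008897, 0.02191334]), 'gripper_width': 1.002063031643139}
scene {'fx': 415.4536441512524, 'fy': 415.4536441512524, 'cx': 253.42111200865165, 'cy': 192.79654733277053, 'position': array([1253.82388499, -457.24099909,  716.53649286]), 'rotation': array([0.40849274, 0.21853118, 0.41956127, 0.78060627])}
scene bottle 0.62 [551. 248.  73.]
scene plinth 0.7 [ 620. -107.   20.]
scene webcam 0.87 [ 600. -307.  178.]
scene webcam 0.31 [ 62
[... 344 characters left out ...]
rray([ 205.13507204, -700.62268227,  712.50694738]), 'rotation': array([ 0.43959362, -0.10280196, -0.18179638,  0.87357843])}
side bottle 0.77 [541. 249.  68.]
side plinth 0.96 [ 593. -105.   17.]
side plinth 0.69 [ 593. -310.  177.]
side webcam 0.68 [ 592. -317.  174.]
side lens 0.91 [ 587. -315.  171.]
side glue 0.79 [735.  98.  68.]
side flask 0.58 [668. 330.  92.]
side tape 0.83 [339. 229.  15.]
side brush 0.61 [787. -64.  17.]
wrist {'fx': 297.21780767533505, 'fy': 297.21780767533505, 'cx': 255.284688970463, 'cy': 190.6169089684286, 'position': array([650.05840469,  77.04234107, 374.00401491]), 'rotation': array([-1.53815806e-01,  6.47827285e-04, -1.08120469e-04,  9.88099320e-01])}
0.95
```

View pics/scene0.png

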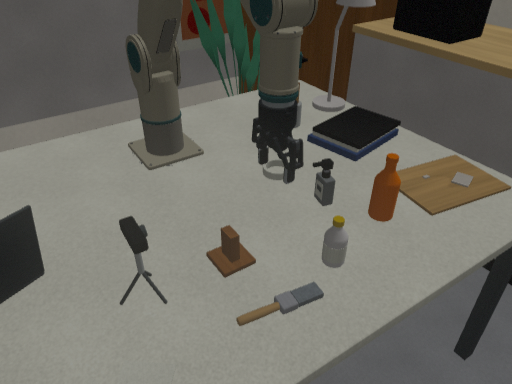

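View pics/side0.png

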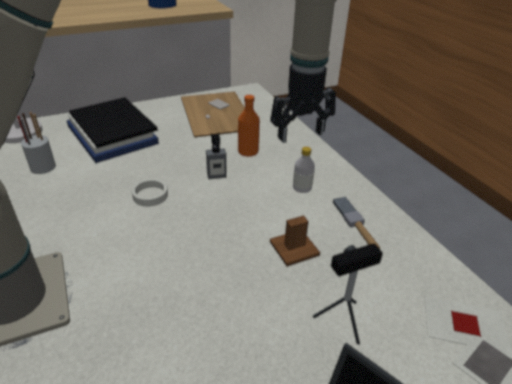

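```bash
python3 - <<'E'
from h import *
C=[]
for n in ("scene","side"):
    ci=r.camera_info(n); d=np.load(f"pics/{n}0.npy"); P=cloud(ci,d); C.append(P)
    def sel(x0,x1,y0,y1,z0,z1): 
        return P[(P[:,0]>x0)&(P[:,0]<x1)&(P[:,1]>y0)&(P[:,1]<y1)&(P[:,2]>z0)&(P[:,2]<z1)]
    def rect(nm,Q):
        if len(Q)<5: print(n,nm,len(Q));return
        print(n,nm,len(Q),[np.round(x,1) for x in cv2.minAreaRect(Q[:,:2].astype(np.float32))],Q.mean(0).round(1))
    t=sel(400,700,100,400,-20,10); print(n,"table z",np.median(t[:,2]))
    rect("slabtop",sel(540,680,-180,-30,86,95))
    rect("foot",sel(520,720,-220,-20,9,19))
    rect("webcamtop",sel(500,720,-420,-230,184,198))
    rect("bottlehead top",sel(480,640,180,320,132,142))
    rect("head+spout",sel(480,640,180,320,120,142))
    rect("body top",sel(480,640,180,320,80,90))
    rect("body",sel(480,640,180,320,15,90))
E
```

```text
scene table z 1.681124840743962
scene slabtop 155 [array([604. , -93.2]), array([48.9, 24.9]), np.float64(2.9)] [606.8 -93.5  91. ]
scene foot 724 [array([605.2, -92.9]), array([91. , 90.8]), np.float64(0.2)] [ 616.  -101.    14.9]
scene webcamtop 507 [array([ 595.4, -302.3]), array([39.5, 91.9]), np.float64(88.1)] [ 600.2 -306.9  190.2]
scene bottlehead top 95 [array([535.8, 247. ]), array([57.2, 28.9]), np.float64(76.6)] [540.1 250.1 136.1]
scene head+spout 146 [array([535.2, 246.5]), array([57.8, 29.1]), np.float64(75.1)] [541.9 249.4 132.8]
scene body top 108 [array([541. , 258.8]), array([31.7, 56.4]), np.float64(76.9)] [548.2 253.1  85.5]
scene body 475 [array([540.4, 257. ]), array([34.9, 61.1]), np.float64(82.2)] [551.3 250.3  56.8]
side table z 1.2980470216544973
side slabtop 181 [array([605. , -90.7]), array([28.8, 47. ]), np.float64(89.8)] [604.1 -94.1  90.3]
side foot 746 [array([604.7, -93.1]), array([90.2, 93.2]), np.float64(0.0)] [ 596.7 -106.3   14.7]
side webcamtop 755 [array([ 594.2, -302.1]), array([40.7, 88.1]), np.float64(88.3)] [ 592.  -308.2  189.8]
side bottlehead top 78 [array([535.6, 246. ]), array([60.2, 21.9]), np.float64(69.6)] [538.4 249.3 136.2]
side head+spout 107 [array([539. , 244.9]), array([58.6, 24.3]), np.float64(82.9)] [537.8 247.9 133.7]
side body top 130 [array([541.4, 258.8]), array([34.3, 55.9]), np.float64(72.5)] [539.2 254.8  85.2]
side body 518 [array([540.3, 257.7]), array([37. , 57.4]), np.float64(72.5)] [537.5 248.7  57.4]
```

The scene picture shows the bottle at about (325,185) with its spout to the left. The plinth is at (231,250), the webcam at (135,240), the glue at (335,243) and the flask at (385,190). The side view agrees. I'll refine the bottle, plinth and webcam poses by fitting their known shapes to the clouds.

```bash
cat >> h.py <<'E'
from scipy.optimize import least_squares
def sdbox(p,c,hs):
    q=np.abs(p-c)-hs
    return np.linalg.norm(np.maximum(q,0),axis=1)+np.minimum(q.max(1),0)
def sdcyl(p,rad,z0,z1):
    q=np.c_[np.hypot(p[:,0],p[:,1])-rad,np.abs(p[:,2]-(z0+z1)/2)-(z1-z0)/2]
    return np.linalg.norm(np.maximum(q,0),axis=1)+np.minimum(q.max(1),0)
def bottle_sdf(p):
    return np.min([sdbox(p,[0,0,42.5],[17,28,42.5]),sdcyl(p,12,85,102),sdcyl(p,5,102,112),sdbox(p,[0,0,124],[13,12,12]),sdbox(p,[28,0,130],[16,5.5,5])],axis=0)
def plinth_sdf(p): return np.minimum(sdbox(p,[0,0,7],[45,45,7]),sdbox(p,[0,0,45],[12,23,45]))
def cam_sdf(p): return sdbox(p,[0,0,175],[15,45,15])
def fit(P,sdf,x0,zfree=True):
    def f(v):
        Rm=R.from_euler("z",v[3]).as_matrix()
        return sdf((P-np.array(v[:3]))@Rm)
    return least_squares(f,x0,loss="soft_l1",f_scale=2,x_scale=[1,1,1,.02])
def clean(ci,d):
    # drop depth-edge pixels
    k=np.ones((3,3)); e=cv2.dilate(d,k)-cv2.erode(d,k)
    return np.where(e<25,d,0)
E
python3 - <<'E'
from h import *
for group in (("scene",),("side",),("scene","side")):
    P=np.vstack([cloud(r.camera_info(n),clean(None,np.load(f"pics/{n}0.npy"))) for n in group])
    def near(c,rad,z0,z1): return P[(np.hypot(P[:,0]-c[0],P[:,1]-c[1])<rad)&(P[:,2]>z0)&(P[:,2]<z1)]
    for nm,s,c,rad,z0,z1,th in (("bottle",bottle_sdf,(541,257),65,8,145,-1.8),("plinth",plinth_sdf,(605,-93),70,8,100,1.57),("webcam",cam_sdf,(595,-302),60,155,200,1.55)):
        Q=near(c,rad,z0,z1); o=fit(Q,s,[*c,0,th]); print(group,nm,len(Q),o.x[:3].round(1),np.degrees(o.x[3]).round(1),np.median(abs(o.fun)).round(2))
E
```

```text
('scene',) bottle 595 [539.5 261.6   1.4] -102.8 1.02
('scene',) plinth 1088 [603.6 -92.    1.3] 90.5 0.68
('scene',) webcam 537 [ 593.6 -305.2    1.1] 88.4 0.74
('side',) bottle 546 [542.  262.1   1.2] -103.0 1.19
('side',) plinth 1256 [605.7 -91.5   1.1] 90.5 0.74
('side',) webcam 961 [ 596.1 -305.8    0.9] 88.2 0.59
('scene', 'side') bottle 1141 [539.7 262.2   1.3] -103.5 1.16
('scene', 'side') plinth 2344 [604.4 -91.7   1.2] 90.4 0.82
('scene', 'side') webcam 1498 [ 594.5 -305.6    0.9] 88.2 0.67
```

```bash
python3 -m crank '-0.11 0 0.2 0 100; -0.11 0 0.2 0 100; -0.11 0 0.2 0 100; -0.11 0 0.2 0 100; -0.11 0 0.2 0 100; 0 0 0 0.0185 100; 0 0 0 0.0185 100; 0 0 0 0 100'
python3 - <<'E'
from h import *
s=r.sense(); print(s["clock"],s["position"],R.from_quat(s["orientation"]).as_matrix().round(3),s["joint_positions"].round(3))
ci=r.camera_info("wrist"); p,d=r.capture("wrist"); cv2.imwrite("pics/wrist1.png",p)
P=cloud(ci,clean(ci,d)); c=(541,260)
Q=P[(np.hypot(P[:,0]-c[0],P[:,1]-c[1])<65)&(P[:,2]>8)&(P[:,2]<145)]
o=fit(Q,bottle_sdf,[*c,0,-1.8]); print(len(Q),o.x[:3].round(1),np.degrees(o.x[3]).round(1),np.median(abs(o.fun)))
for z0,z1 in((80,90),(120,142)):
    q=P[(np.hypot(P[:,0]-c[0],P[:,1]-c[1])<65)&(P[:,2]>z0)&(P[:,2]<z1)]
    if len(q)>5: print(len(q),cv2.minAreaRect(q[:,:2].astype(np.float32)))
E
```

```text
clock: 1.95
position: [537.4, 206.9, 231.3]
orientation: [-0.702, 0.083, -0.085, 0.703]
wrist_force: [-0.3, 0.6, 0.6]
gripper_width: 0.999
1.95 [537.43066275 206.88736846 231.26438593] [[ 0.972  0.002  0.236]
 [-0.236  0.001  0.972]
 [ 0.002 -1.     0.002]] [-0.483  0.521  0.102  1.735 -0.065  0.887 -0.591]
2168 [541.9 259.5  -0. ] -103.0 0.4407641006537588
875 ((540.662353515625, 261.22393798828125), (32.10236358642578, 53.629173278808594), 77.5289077758789)
1293 ((537.1847534179688, 246.34121704101562), (55.16788101196289, 22.098928451538086), 76.50045776367188)
```

View pics/wrist1.png

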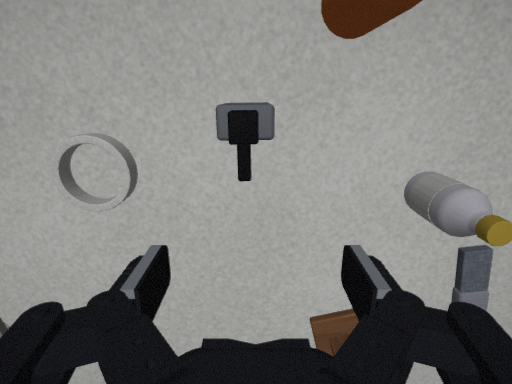

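The wrist picture shows the bottle upright at (244,125) with its spout pointing down the image. The fit is clean: (541.5, 260), heading −103°. The tool is already at −13.6°, which matches. Next I move over the bottle.

```bash
python3 -m crank '-0.02 0 0.13 0 100; -0.02 0 0.13 0 100; 0 0.15 0 0 100; 0 0.12 0 0 100; 0 0 0 0 100; 0 0 0 0 100'
python3 - <<'E'
from h import *
s=r.sense(); M=R.from_quat(s["orientation"]).as_matrix(); print(s["position"],np.degrees(np.arctan2(M[1,0],M[0,0])),M[:,1])
print((M.T@(np.array([541.5,260,103])-s["position"])/200).round(4))
ci=r.camera_info("wrist"); p,d=r.capture("wrist"); cv2.imwrite("pics/wrist2.png",p)
P=cloud(ci,clean(ci,d)); c=(541,260)
Q=P[(np.hypot(P[:,0]-c[0],P[:,1]-c[1])<65)&(P[:,2]>8)&(P[:,2]<145)]
o=fit(Q,bottle_sdf,[*c,0,-1.8]); print(len(Q),o.x[:3].round(1),np.degrees(o.x[3]).round(1),np.median(abs(o.fun)))
E
```

```text
clock: 2.75
position: [544.6, 262.5, 177.2]
orientation: [-0.701, 0.08, -0.083, 0.703]
wrist_force: [0.4, -0.1, -0.3]
gripper_width: 1.003
[544.61455476 262.48708524 177.22310236] -13.240633944775718 [ 0.00549742  0.00245701 -0.99998187]
[-0.0141  0.371  -0.017 ]
4301 [541.3 260.5  -0. ] -102.9 0.30195395436084027
```

View pics/wrist2.png

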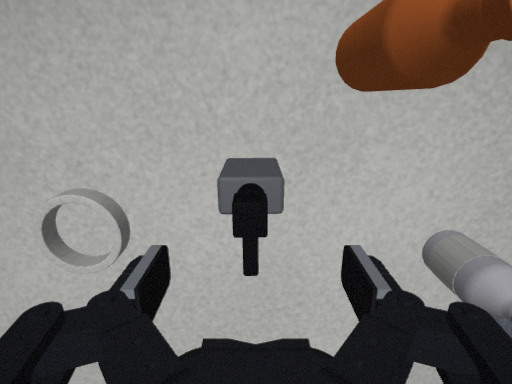

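The bottle's head sits at (250,210), centred between the pads at columns 170 and 342 and about 3 mm to the left. The fit is again (541.3, 260.5), −102.9°. Now I centre, descend and close gently.

```bash
python3 -m crank '-0.016 0.1 -0.01 0 100; 0 0.1 -0.005 0 100; 0 0.1 0 0 100; 0 0.07 0 0 100; 0 0 0 0 100' 30
python3 - <<'E'
from h import *
s=r.sense(); M=R.from_quat(s["orientation"]).as_matrix(); print(s["position"],np.degrees(np.arctan2(M[1,0],M[0,0])),M[:,1])
print((M.T@(np.array([541.3,260.5,103])-s["position"])/200).round(4))
E
```

```text
clock: 3.42
position: [545.5, 262.1, 107.0]
orientation: [-0.699, 0.077, -0.087, 0.706]
wrist_force: [-0.3, 0.5, 1.2]
gripper_width: 1.003
[545.49568223 262.14546034 107.00756035] -13.245525698155067 [ 0.01505823  0.00739043 -0.99985931]
[-0.0188  0.0197 -0.013 ]
```

```bash
python3 -m crank '-0.02 0.015 -0.012 0 100; 0 0 0 0 100; 0 0 0 0 100'
python3 - <<'E'
from h import *
s=r.sense(); M=R.from_quat(s["orientation"]).as_matrix(); print(s["position"],np.degrees(np.arctan2(M[1,0],M[0,0])),M[:,1])
print((M.T@(np.array([541.3,260.5,103])-s["position"])/200).round(4))
E
```

```text
clock: 3.8
position: [542.0, 261.2, 105.8]
orientation: [-0.698, 0.076, -0.088, 0.706]
wrist_force: [0.0, 0.2, 0.3]
gripper_width: 0.992
[542.02794408 261.20085201 105.80969047] -13.248997227110566 [ 0.01806499  0.0089462  -0.99979679]
[-0.003   0.0139 -0.0044]
```

```bash
python3 -m crank '-0.003 0.01 -0.004 0 20; 0 0 0 0 10; 0 0 0 0 10; 0 0 0 0 10; 0 0 0 0 10' 40
python3 - <<'E'
from h import *
s=r.sense(); M=R.from_quat(s["orientation"]).as_matrix(); print(s["position"],np.degrees(np.arctan2(M[1,0],M[0,0])),M[:,1],s["gripper_width"],s["wrist_force"])
E
```

```text
clock: 4.42
position: [541.4, 260.7, 104.2]
orientation: [-0.698, 0.075, -0.088, 0.706]
wrist_force: [-0.8, 0.8, 0.7]
gripper_width: 0.277
[541.41469918 260.73527078 104.23215528] -13.250025674699526 [ 0.01853385  0.00936857 -0.99978434] 0.27719630742408524 [-0.8259558   0.77019467  0.69200321]
```

The jaws stopped at 23.5 mm, so they are on the head. Lifting.

```bash
python3 -m crank '0 0 0 0 0; 0 0 0 0 0; 0 -0.05 0 0 0; 0 -0.1 0 0 0; 0 -0.1 0 0 0; 0 -0.1 0 0 0; 0 -0.1 0 0 0; 0 -0.1 0 0 0; 0 -0.1 0 0 0; 0 -0.05 0 0 0; 0 0 0 0 0' 50
python3 - <<'E'
from h import *
s=r.sense(); M=R.from_quat(s["orientation"]).as_matrix(); print(s["position"],np.degrees(np.arctan2(M[1,0],M[0,0])),M[:,1],s["gripper_width"],s["wrist_force"],s["joint_positions"])
p,d=r.capture("scene"); cv2.imwrite("pics/scene2.png",p)
E
```

```text
clock: 5.8
position: [537.8, 258.5, 250.9]
orientation: [-0.699, 0.076, -0.088, 0.706]
wrist_force: [0.5, -0.3, -1.1]
gripper_width: 0.275
[537.78853999 258.46065967 250.88852613] -13.263721773563892 [ 0.01781486  0.00839104 -0.99980609] 0.27462719030098365 [ 0.50270419 -0.33705715 -1.111148  ] [-0.56143869  0.52101722  0.10205876  1.67033205 -0.06231798  0.93371446
 -0.66813883]
```

View pics/scene2.png

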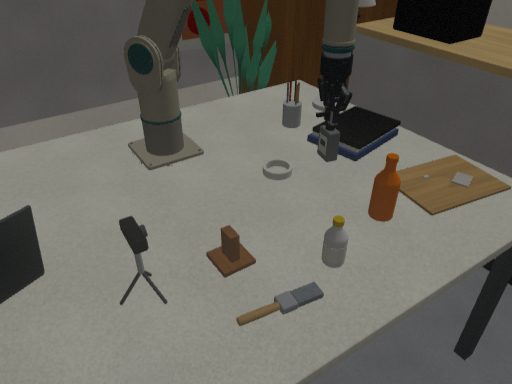

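The scene picture shows the bottle hanging upright from the fingers at (330,145), everything else unmoved. Turning to about −2° and carrying it over the plinth.

```bash
python3 -m crank '0 0 0 -0.0155 0; 0 0 0 -0.0155 0; 0.02 0 -0.08 0 0; 0.035 0 -0.15 0 0; 0.04 0 -0.18 0 0; 0.04 0 -0.18 0 0; 0.04 0 -0.18 0 0; 0.04 0 -0.18 0 0; 0.04 0 -0.18 0 0; 0.04 0 -0.16 0 0; 0.03 0 -0.1 0 0; 0 0 0 0 0'
cat >> h.py <<'E'
def goto(x,y,z,head=None):
    s=r.sense(); M=R.from_quat(s["orientation"]).as_matrix(); h=np.degrees(np.arctan2(M[1,0],M[0,0]))
    print("t",s["clock"],"pos",s["position"].round(1),"head",h.round(2),"down",M[:,1].round(4),"w",round(float(s["gripper_width"]),3),"F",s["wrist_force"].round(1),"q7",s["joint_positions"][6].round(3))
    print("units",(M.T@(np.array([x,y,z])-s["position"])/200).round(4), "roll", None if head is None else round(-(head-h)/360,4))
E
python3 -c "
from h import *
goto(604.4,-91.7,235,-1.8)"
```

```text
clock: 7.35
position: [587.1, -46.6, 240.7]
orientation: [0.708, -0.021, 0.021, -0.705]
wrist_force: [0.0, 0.7, -1.5]
gripper_width: 0.276
t 7.35 pos [587.1 -46.6 240.7] head -3.41 down [ 9.0e-04 -4.1e-03 -1.0e+00] w 0.276 F [ 0.   0.7 -1.5] q7 0.009
units [ 0.0997  0.0296 -0.2201] roll -0.0045
```

```bash
python3 -m crank '0.04 0.015 -0.09 -0.0045 0; 0.04 0.015 -0.09 0 0; 0.015 0 -0.03 0 0; 0 0 0 0 0; 0 0 0 0 0'
python3 - <<'E'
from h import *
goto(604.4,-91.7,230,-1.8)
P=[]
for n in ("scene","side"):
    p,d=r.capture(n); cv2.imwrite(f"pics/{n}3.png",p); P.append(cloud(r.camera_info(n),clean(None,d)))
P=np.vstack(P)
c=(604,-92); Q=P[(np.hypot(P[:,0]-c[0],P[:,1]-c[1])<65)&(P[:,2]>105)&(P[:,2]<220)]
o=fit(Q,lambda p:sdbox(p,[0,0,42.5],[17,28,42.5]),[*c,128,-1.57]); print(len(Q),o.x[:3].round(1),np.degrees(o.x[3]).round(1),np.median(abs(o.fun)))
E
```

```text
clock: 7.98
position: [603.2, -86.8, 233.3]
orientation: [0.707, -0.012, 0.01, -0.707]
wrist_force: [0.3, -0.8, -1.5]
gripper_width: 0.272
t 7.975 pos [603.2 -86.8 233.3] head -1.77 down [-2.8e-03 -4.0e-04 -1.0e+00] w 0.272 F [ 0.3 -0.8 -1.5] q7 0.103
units [ 0.0067  0.0167 -0.0243] roll 0.0001
1637 [601.5 -86.6 130.3] -91.8 0.920911349811238
```

View pics/side3.png

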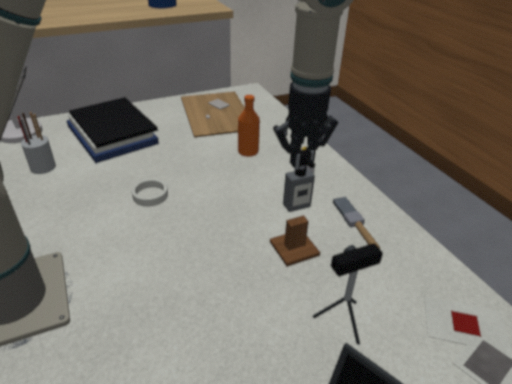

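The side picture shows the bottle at (300,188), upright above the plinth with its label and spout to the webcam. The fitted heading is −91.8°, exactly on the line of sight. I hold for one second, then turn 90°.

```bash
python3 -m crank '0.006 0.01 -0.02 0 0; 0 0 0 0 0; 0 0 0 0 0; 0 0 0 0 0; 0 0 0 0 0; 0 0 0 0 0; 0 0 0 0 0; 0 0 0 0 0; 0 0 0 0 0'; python3 -c "
from h import *
goto(604.4,-91.7,230,-1.8)"
python3 -m crank '0 0 0 0.02 0; 0 0 0 0.027 0; 0 0 0 0.027 0; 0 0 0 0.027 0; 0 0 0 0.027 0; 0 0 0 0.027 0; 0 0 0 0.027 0; 0 0 0 0.027 0; 0 0 0 0.027 0; 0 0 0 0.014 0; 0 0 0 0 0'; python3 -c "
from h import *
goto(604.4,-91.7,230,-91.8)"
```

```text
clock: 9.2
position: [604.4, -90.1, 231.6]
orientation: [0.707, -0.011, 0.01, -0.707]
wrist_force: [-0.8, 0.2, -1.4]
gripper_width: 0.275
t 9.2 pos [604.4 -90.1 231.6] head -1.68 down [-2.2e-03 -1.0e-04 -1.0e+00] w 0.275 F [-0.8  0.2 -1.4] q7 0.11
units [ 0.0002  0.0082 -0.0081] roll 0.0003
clock: 10.58
position: [604.7, -88.7, 231.7]
orientation: [-0.48, 0.52, -0.519, 0.48]
wrist_force: [-0.4, 0.1, -1.2]
gripper_width: 0.273
t 10.575 pos [604.7 -88.7 231.7] head -94.53 down [-0.0017  0.0014 -1.    ] w 0.273 F [-0.4  0.1 -1.2] q7 -1.225
units [ 0.015   0.0082 -0.0002] roll -0.0076
```

```bash
python3 -m crank '0.01 0 0 -0.007 0; 0 0 0 0 0; 0 0 0 0 0; 0 0 0 0 0; 0 0 0 0 0; 0 0 0 0 0; 0 0 0 0 0; 0 0 0 0 0; 0 0 0 0 0'
python3 - <<'E'
from h import *
goto(604.4,-91.7,230,-91.8)
p,d=r.capture("side"); cv2.imwrite(f"pics/side4.png",p)
E
```

```text
clock: 11.7
position: [604.6, -90.1, 231.6]
orientation: [-0.492, 0.508, -0.506, 0.493]
wrist_force: [0.1, -0.4, -0.6]
gripper_width: 0.272
t 11.7 pos [604.6 -90.1 231.6] head -91.72 down [-0.0017  0.0022 -1.    ] w 0.272 F [ 0.1 -0.4 -0.6] q7 -1.183
units [ 0.0081  0.0081 -0.0008] roll 0.0002
```

View pics/side4.png

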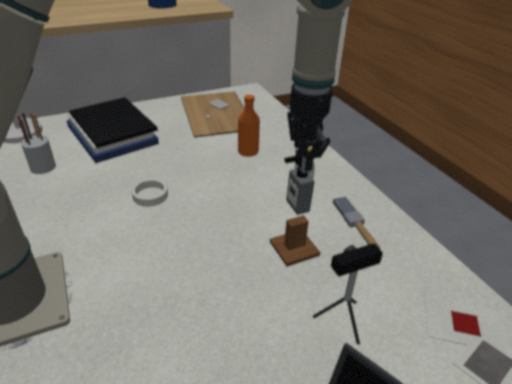

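The picture shows the bottle at (300,190) with its label and spout turned to the left, side to the webcam. Now on to the back.

```bash
python3 -m crank '0.008 0 0 0.02 0; 0 0 0 0.027 0; 0 0 0 0.027 0; 0 0 0 0.027 0; 0 0 0 0.027 0; 0 0 0 0.027 0; 0 0 0 0.027 0; 0 0 0 0.027 0; 0 0 0 0.027 0; 0 0 0 0.005 0; 0 0 0 0 0'; python3 -c "
from h import *
goto(604.4,-91.7,230,-181.8); print(r.sense()['joint_positions'])"
```

```text
clock: 13.12
position: [605.0, -90.4, 231.6]
orientation: [0.006, 0.708, -0.706, -0.007]
wrist_force: [0.1, -0.2, -0.9]
gripper_width: 0.274
t 13.125 pos [605.  -90.4 231.6] head 178.97 down [-0.0011  0.0036 -1.    ] w 0.274 F [ 0.1 -0.2 -0.9] q7 -2.454
units [0.003  0.0082 0.0063] roll 1.0021
[-0.41262408  0.74421129  0.92971606  1.64320579 -0.65896245  1.09906384
 -2.45410289]
```

Heading 179°, which is within 1° of exact back. Hold one second.

```bash
python3 -m crank '0 0 0 0 0; 0 0 0 0 0; 0 0 0 0 0; 0 0 0 0 0; 0 0 0 0 0; 0 0 0 0 0; 0 0 0 0 0; 0 0 0 0 0; 0 0 0 0 0'
python3 - <<'E'
from h import *
goto(604.4,-91.7,230,178.2)
p,d=r.capture("side"); cv2.imwrite(f"pics/side5.png",p)
E
```

```text
clock: 14.25
position: [605.1, -90.5, 232.0]
orientation: [0.005, 0.709, -0.705, -0.005]
wrist_force: [1.0, -0.2, -2.1]
gripper_width: 0.275
t 14.25 pos [605.1 -90.5 232. ] head 179.18 down [-5.0e-04  4.6e-03 -1.0e+00] w 0.275 F [ 1.  -0.2 -2.1] q7 -2.45
units [0.0033 0.0099 0.0059] roll 0.0027
```

View pics/side5.png

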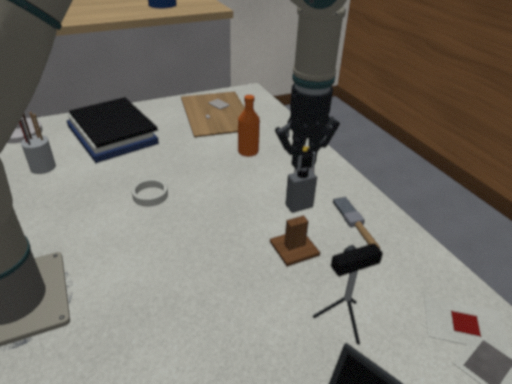

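The plain back of the bottle at (300,190) faces the webcam. Turning back to the front by the same route.

```bash
python3 -m crank '0 0 0 -0.02 0; 0 0 0 -0.027 0; 0 0 0 -0.027 0; 0 0 0 -0.027 0; 0 0 0 -0.027 0; 0 0 0 -0.027 0; 0 0 0 -0.027 0; 0 0 0 -0.027 0; 0 0 0 -0.027 0; 0 0 0 -0.02 0; 0 0 0 0 0'; python3 -c "
from h import *
goto(604.4,-91.7,230,-1.8)"
python3 -m crank '0 0 0 -0.02 0; 0 0 0 -0.027 0; 0 0 0 -0.027 0; 0 0 0 -0.027 0; 0 0 0 -0.027 0; 0 0 0 -0.027 0; 0 0 0 -0.027 0; 0 0 0 -0.027 0; 0 0 0 -0.01 0; 0 0 0 0 0'; python3 -c "
from h import *
goto(604.4,-91.7,230,-1.8)"
```

```text
clock: 15.68
position: [604.3, -92.1, 231.9]
orientation: [-0.518, 0.482, -0.481, 0.518]
wrist_force: [0.0, 0.1, -2.3]
gripper_width: 0.272
t 15.675 pos [604.3 -92.1 231.9] head -85.8 down [-0.0013  0.0022 -1.    ] w 0.272 F [ 0.   0.1 -2.3] q7 -1.095
units [-0.002   0.0093  0.0007] roll -0.2333
clock: 16.92
position: [602.8, -94.7, 230.3]
orientation: [0.707, -0.04, 0.036, -0.706]
wrist_force: [-0.2, 0.4, -1.4]
gripper_width: 0.275
t 16.925 pos [602.8 -94.7 230.3] head -6.15 down [-0.0055 -0.0013 -1.    ] w 0.275 F [-0.2  0.4 -1.4] q7 0.051
units [0.0062 0.0014 0.0156] roll -0.0121
```

```bash
python3 -m crank '0.006 0 0.015 -0.0121 0; 0 0 0 0 0; 0 0 0 0 0'
cat > look.py <<'E'
from h import *
import sys
tag=sys.argv[1]
goto(604.4,-91.7,230,-1.8)
s=r.sense(); M=R.from_quat(s["orientation"]).as_matrix()
# kinematic prediction from grasp
Mg=R.from_quat([-0.698,0.075,-0.088,0.706]).as_matrix(); b=Mg.T@(np.array([541.3,260.5,0])-np.array([541.41,260.74,104.23])); Rb=Mg.T@R.from_euler("z",-103,degrees=True).as_matrix()
print("kin base",(s["position"]+M@b).round(1),"axis",(M@Rb)[:,2].round(4))
P={}
for n in ("scene","side"):
    p,d=r.capture(n); cv2.imwrite(f"pics/{n}{tag}.png",p); P[n]=cloud(r.camera_info(n),clean(None,d))
P["both"]=np.vstack([P["scene"],P["side"]])
zb=float(sys.argv[2])
for n,A in P.items():
    c=(604,-92); k=np.hypot(A[:,0]-c[0],A[:,1]-c[1])<65
    Q=A[k&(A[:,2]>zb+5)&(A[:,2]<zb+92)]
    def f(v):
        Rm=R.from_rotvec([v[4],v[5],0]).as_matrix()@R.from_euler("z",v[3]).as_matrix()
        return np.r_[np.minimum(sdbox((Q-v[:3])@Rm,[0,0,42.5],[17,28,42.5]),10)]
    o=least_squares(f,[*c,zb,-1.6,0,0],loss="soft_l1",f_scale=2,x_scale=[1,1,1,.02,.02,.02])
    ax=R.from_rotvec([o.x[4],o.x[5],0]).apply([0,0,1])
    L=A[k&(A[:,2]>8)&(A[:,2]<min(zb-6,94))]; op=fit(L,plinth_sdf,[604,-92,1,1.57])
    print(n,"bottle",o.x[:3].round(1),np.degrees(o.x[3]).round(1),"axis",ax.round(3),"| plinth",op.x[:3].round(1),np.degrees(op.x[3]).round(1),"diff",(o.x[:3]-op.x[:3]).round(1))
E
python3 look.py 6 126
```

```text
clock: 17.3
position: [604.0, -92.4, 229.9]
orientation: [0.708, -0.016, 0.011, -0.706]
wrist_force: [-0.1, -0.0, -1.6]
gripper_width: 0.274
t 17.3 pos [604.  -92.4 229.9] head -2.21 down [-0.0066 -0.0022 -1.    ] w 0.274 F [-0.1 -0.  -1.6] q7 0.103
units [ 0.0019 -0.0005  0.0037] roll -0.0012
kin base [601.4 -94.2 125.7] axis [0.0241 0.0149 0.9996]
scene bottle [600.3 -93.7 127.3] -91.5 axis [0.021 0.017 1.   ] | plinth [603.5 -92.1   1.5] 90.3 diff [ -3.1  -1.6 125.8]
side bottle [602.6 -93.  126.9] -92.4 axis [0.024 0.017 1.   ] | plinth [605.7 -91.5   1.1] 90.6 diff [ -3.   -1.6 125.8]
both bottle [601.1 -93.2 127.1] -92.3 axis [0.024 0.017 1.   ] | plinth [604.3 -91.7   1.2] 90.5 diff [ -3.2  -1.5 125.8]
```

```bash
python3 -c "
import cv2,numpy as np
a=cv2.imread('pics/scene6.png')[120:290,150:320];b=cv2.imread('pics/side6.png')[120:290,220:390]
cv2.imwrite('pics/c6.png',cv2.resize(np.hstack([a,b]),None,fx=2.3,fy=2.3))"
```

```text
(no output)
```

View pics/c6.png

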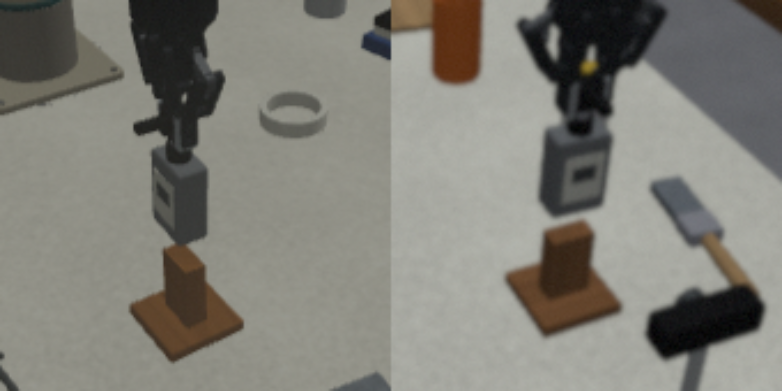

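Both cameras and the kinematics agree. The base is 3 mm off in −x and 1.6 mm in −y, 35.8 mm above the top, leaning about 1.6°. I'll correct that and descend in stages.

```bash
python3 -m crank '0.008 0 0.004 -0.0012 0; 0.007 0.03 0.004 0 0; 0 0.04 0 0 0; 0 0.04 0 0 0; 0 0.03 0 0 0; 0 0 0 0 0'; python3 look.py 7 97
```

```text
clock: 18.15
position: [606.5, -90.8, 199.1]
orientation: [0.708, -0.014, 0.008, -0.706]
wrist_force: [-0.0, 0.1, -1.5]
gripper_width: 0.277
t 18.15 pos [606.5 -90.8 199.1] head -1.79 down [-0.0082 -0.002  -1.    ] w 0.277 F [-0.   0.1 -1.5] q7 0.108
units [-0.0118 -0.1545 -0.0052] roll 0.0
kin base [603.8 -92.6  94.9] axis [0.0255 0.0148 0.9996]
scene bottle [602.6 -92.   96.6] -91.6 axis [0.022 0.02  1.   ] | plinth [603.5 -92.    1.4] 90.4 diff [-0.9 -0.  95.2]
side bottle [605.2 -91.5  96.8] -91.6 axis [0.024 0.018 1.   ] | plinth [605.8 -91.6   1.1] 90.1 diff [-0.6  0.1 95.7]
both bottle [603.6 -91.6  96.6] -91.6 axis [0.022 0.018 1.   ] | plinth [604.3 -91.7   1.2] 90.3 diff [-0.8  0.1 95.5]
```

```bash
python3 -m crank '0.003 0.01 0 0 0; 0 0.01 0 0 0; 0 0.004 0 0 0; 0 0 0 0 0'; python3 -m crank '0 0.004 0 0 0; 0 0 0 0 0'; python3 -c "
from h import *
goto(604.4,-91.7,230,-1.8)"
```

```text
clock: 18.75
position: [608.2, -91.0, 195.4]
orientation: [0.708, -0.013, 0.009, -0.706]
wrist_force: [0.6, 0.1, -1.3]
gripper_width: 0.278
clock: 19.0
position: [608.3, -91.0, 194.8]
orientation: [0.708, -0.013, 0.009, -0.706]
wrist_force: [-0.0, -0.2, -1.3]
gripper_width: 0.273
t 19.0 pos [608.3 -91.  194.8] head -1.79 down [-0.0049 -0.0023 -1.    ] w 0.273 F [-0.  -0.2 -1.3] q7 0.108
units [-0.0201 -0.176  -0.0047] roll 0.0
```

```bash
python3 -m crank '-0.007 0.003 0 0 0; 0 0.003 0 0 0; 0 0 0 0 0'; python3 -m crank '0 0.004 0 0 0; 0 0 0 0 0'; python3 look.py 8 92
```

```text
clock: 19.38
position: [607.8, -91.0, 194.7]
orientation: [0.708, -0.012, 0.01, -0.706]
wrist_force: [-0.2, 0.2, -0.1]
gripper_width: 0.275
clock: 19.62
position: [607.8, -91.1, 194.6]
orientation: [0.708, -0.012, 0.01, -0.706]
wrist_force: [0.0, 0.2, 0.2]
gripper_width: 0.271
t 19.625 pos [607.8 -91.1 194.6] head -1.8 down [-0.0019 -0.0025 -1.    ] w 0.271 F [0.  0.2 0.2] q7 0.109
units [-0.0172 -0.1769 -0.0041] roll 0.0
kin base [605.7 -92.9  90.4] axis [0.0193 0.0154 0.9997]
scene bottle [604.6 -92.4  92.2] -90.7 axis [0.015 0.02  1.   ] | plinth [603.4 -92.    1.4] 90.3 diff [ 1.1 -0.4 90.7]
side bottle [606.7 -91.7  91.9] -91.7 axis [0.021 0.018 1.   ] | plinth [605.7 -91.5   1.1] 90.7 diff [ 0.9 -0.2 90.8]
both bottle [605.3 -91.9  92. ] -91.5 axis [0.018 0.018 1.   ] | plinth [604.3 -91.7   1.2] 90.5 diff [ 1.  -0.2 90.7]
```

Contact has begun: Fz changed by about 1.7 N, and the base is within 1 mm of centre. A touch more pressure to seat it flat.

```bash
python3 -m crank '0 0.006 0 0 0; 0 0.006 0 0 0; 0 0.006 0 0 0'; python3 look.py 9 91
```

```text
clock: 20.1
position: [607.8, -91.3, 194.5]
orientation: [0.708, -0.011, 0.011, -0.706]
wrist_force: [-2.9, 1.0, 10.4]
gripper_width: 0.274
t 20.1 pos [607.8 -91.3 194.5] head -1.81 down [-8.0e-04 -2.6e-03 -1.0e+00] w 0.274 F [-2.9  1.  10.4] q7 0.109
units [-0.0173 -0.1775 -0.0029] roll -0.0
kin base [605.9 -93.2  90.3] axis [0.0182 0.0155 0.9997]
scene bottle [604.4 -92.4  91.9] -91.1 axis [0.019 0.019 1.   ] | plinth [603.6 -92.    1.4] 90.3 diff [ 0.8 -0.4 90.5]
side bottle [607.1 -91.7  91.8] -91.4 axis [0.013 0.015 1.   ] | plinth [605.9 -91.5   1.1] 90.4 diff [ 1.2 -0.2 90.7]
both bottle [605.3 -91.8  91.8] -91.7 axis [0.018 0.015 1.   ] | plinth [604.4 -91.7   1.2] 90.1 diff [ 1.  -0.1 90.6]
```

```bash
python3 -m crank '0 -0.004 0 0 0; 0 0 0 0 0' 20; python3 -m crank '0 0 0 0 29; 0 0 0 0 31; 0 0 0 0 34; 0 0 0 0 40; 0 0 0 0 50; 0 0 0 0 60' 20; python3 look.py 10 91
```

```text
clock: 20.45
position: [607.4, -91.3, 194.6]
orientation: [0.708, -0.012, 0.011, -0.706]
wrist_force: [-1.0, 0.4, -1.2]
gripper_width: 0.272
clock: 21.2
position: [607.4, -91.4, 194.1]
orientation: [0.708, -0.012, 0.01, -0.706]
wrist_force: [0.4, 0.9, 0.0]
gripper_width: 0.604
t 21.2 pos [607.4 -91.4 194.1] head -1.8 down [-0.0023 -0.0028 -1.    ] w 0.604 F [0.4 0.9 0. ] q7 0.109
units [-0.0155 -0.1796 -0.0025] roll -0.0
kin base [605.3 -93.3  89.9] axis [0.0196 0.0156 0.9997]
scene bottle [603.9 -92.6  91.5] -91.6 axis [-0.001  0.005  1.   ] | plinth [603.4 -92.    1.4] 90.5 diff [ 0.5 -0.5 90.1]
side bottle [606.5 -92.1  91.5] -92.0 axis [-0.004  0.007  1.   ] | plinth [605.8 -91.5   1.1] 90.4 diff [ 0.7 -0.6 90.4]
both bottle [604.9 -92.1  91.4] -92.1 axis [-0.003  0.004  1.   ] | plinth [604.4 -91.7   1.2] 90.5 diff [ 0.5 -0.4 90.2]
```

The bottle is released and standing level, within 1 mm of centre. Next I open fully, go straight up and check.

```bash
python3 -m crank '0 0 0 0 80; 0 0 0 0 100; 0 -0.03 0 0 100; 0 -0.08 0 0 100; 0 -0.12 0 0 100; 0 -0.15 0 0 100; 0 -0.15 0 0 100; 0 -0.15 0 0 100; 0 0 0 0 100; 0 0 0 0 100'; python3 look.py 11 91
python3 - <<'E'
from h import *
p,d=r.capture("scene"); p,d=r.capture("side")
for n in ("scene","side"):
    ci=r.camera_info(n)
    for t in ("glue","flask","tape","brush"):
        for f in r.find_in(t,n)[:1]: print(n,t,round(f["conf"],2),world(ci,f["position"]).round())
a=cv2.imread('pics/scene11.png')[120:290,150:320];b=cv2.imread('pics/side11.png')[120:290,220:390]
cv2.imwrite('pics/c11.png',cv2.resize(np.hstack([a,b]),None,fx=2.3,fy=2.3))
E
```

```text
clock: 22.55
position: [608.3, -91.3, 341.4]
orientation: [0.708, -0.01, 0.013, -0.706]
wrist_force: [-0.2, 0.7, 0.1]
gripper_width: 0.998
t 22.55 pos [608.3 -91.3 341.4] head -1.82 down [ 0.0041 -0.0035 -1.    ] w 0.998 F [-0.2  0.7  0.1] q7 0.101
units [-0.022   0.5569 -0.0009] roll -0.0001
kin base [606.9 -93.2 237.2] axis [0.0133 0.0163 0.9998]
scene bottle [603.9 -92.7  91.9] -91.8 axis [-0.001  0.01   1.   ] | plinth [603.5 -91.9   1.5] 90.5 diff [ 0.5 -0.8 90.4]
side bottle [606.6 -92.   91.2] -92.1 axis [-0.006  0.003  1.   ] | plinth [605.7 -91.5   1.1] 90.2 diff [ 0.9 -0.5 90.1]
both bottle [605.  -92.1  91.4] -92.2 axis [-0.004  0.003  1.   ] | plinth [604.4 -91.6   1.2] 90.3 diff [ 0.7 -0.5 90.2]
scene glue 0.89 [754. 103.  75.]
scene flask 0.63 [693. 331.  96.]
scene tape 0.66 [347. 238.  19.]
scene brush 0.67 [789. -64.  18.]
side glue 0.81 [739. 103.  92.]
side flask 0.91 [671. 334.  96.]
side tape 0.91 [340. 231.  19.]
side brush 0.59 [785. -68.  20.]
```

View pics/c11.png

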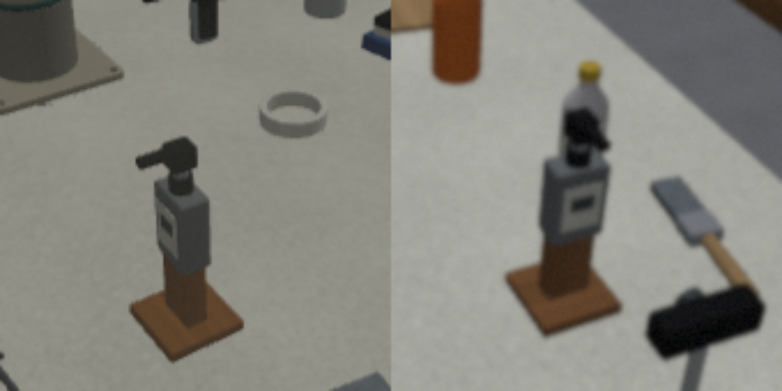

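Both views show the bottle standing upright on the slab, spout and label to the webcam, with the gripper clear above. Handing in.

```bash
python3 -c "
from bench import r
print(r.hand_in())"
```

```text
the job is handed in; nothing more can be done
None
```

I picked the bottle up by the flat sides of its pump head and held it above the plinth. It showed the webcam its front, one side and its back for about a second each. I then turned it to face the webcam again, stood it on the plinth, let go and lifted the gripper straight up. The job was handed in at about 22.8 s of the 56 s allowed; no verdict is given.

**Last checks after release**
- **Position:** both cameras put the bottle within about 1 mm of the centre of the plinth's top, with its underside at the top's height.
- **Upright:** the fit showed a tilt of at most about 0.01 rad. It leaned about 1.5° while held, and levelled when released.
- **Facing:** the spout heading fitted at −92°, against −91.8° for the line of sight.
- **Gripper:** open, with the tool about 115 mm above the bottle's top; wrist force was near zero.
- **Bystanders:** the networks found the glue, flask, tape and brush where they started, to within detection noise. The one disagreement is the tape roll: the scene camera put it about 20 mm from its first reading, while the side camera put it within 2 mm. The gripper partly hid the roll in the scene camera's first picture, and the arm never went near it.

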